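Fit the selector lever to the gearbox and put it in gear

ROBOT

A 6-joint arm with a two-finger parallel gripper is mounted at the origin on the work surface. World frame = base frame: x ahead of the robot, y to its left, z up, the work surface at z = 0. Lengths are in m, angles in rad, forces in N, time in s.
With the tool pointing down it reaches from about 0.25 to 0.8 m from the base axis. Payload 3.9 kg.
Tool frame: the origin (TCP) lies at the very end of the fingers, on their centre line; the grasp point (between the pads) lies 19 mm behind it; z points along the fingers, y is the line along which they close (so a half turn about z gives the same grasp; the last joint's range is limited). The gripper opens to 85 mm and grips with 20 to 120 N. Pads are 22 mm wide; open, the fingers measure 114 mm over their backs; the gripper's body (76 mm by 85 mm) begins 54 mm behind the grasp point. The pads swing forward as they close: fully open they stand 13 mm farther back than shut.
Start: joints at [-1.114, 0.26, -0.138, 1.173, 0, 1.571], TCP at [0.232, -0.471, 0.231] pointing down, gripper open.
Joint ranges: [-2.78, 2.78], [-0.83, 1.72], [-1.28, 1.37], [-1.9, 2.12], [-1.57, 1.48], [-3.14, 3.14]. Speed limits (rad/s): [2.57, 2.57, 3.14, 3.14, 3.14, 3.14].

INTERFACE

Orientations are given as a unit quaternion [x, y, z, w].
In Python, from workcell import bot, eyes gives the robot as it stands.
- The arm moves only by the tool play_rows, never from a script. Its argument "deltas" is text: rows parted by semicolons, each of 7 numbers parted by spaces: the shift along the tool's x, y, z in units of 0.2 m (1.0 is 0.2 m), then the turn, a rotation vector about the tool's x, y, z in units of 360 degrees (1.0 is 360 degrees), then the finger opening in mm, from 0 to 85.4. In form: dx dy dz ax ay az grip; .... A call has 1 to 5 rows; each row is the pose to reach, as a shift and turn from the pose commanded when the call began, along the tool's axes at that moment, turning the shorter way round; what a row does not reach only later rows make up. A row lasts 1/8 s, in which the tool goes at most 62.5 mm and 10.7 degrees, less where a joint would pass 70% of its speed; a pose out of reach is approached as far as the arm can. A call with a number of a shift or a turn outside -1 to 1 is refused whole. A call with a gripper value outside its range is refused whole. The fingers move at their own pace and stop on an object; "force" is the grip in N (left out, the last holds). Time passes only in rows, so rows that repeat a pose let the fingers close. It gives the time, the measured TCP pose, the force, the opening and the grip force at its end, in the units of the state.
- bot.sense(): the state, without advancing time (a new reading comes with each control period).
- eyes.read_camera(name): name is "side" or "top" or "wrist"; returns a dict with "img" (384x512x3 uint8, red, green, blue), "z_map" (384x512 float32, m along the optical axis (not along the pixel's ray), 0 where there is no reading), "mtx" (3x3 intrinsics, pixels), "rvec" (rotation vector, rad) and "tvec" (3), from world to camera coordinates, as OpenCV has them; the wrist camera has in their place "mount" (4x4, takes a point from camera to tool coordinates, whose origin is the TCP and whose axes are the flange's). Camera axes: x right, y down, z forward; pixel columns grow to the right and rows downward; lengths in m; the calibration is good to about 2 mm. A picture is of the moment at which its call begins: read the wrist's pose just before it.
- bot.job_done(): hands the job in; it is judged then, once.
The state is a dict: "clock": time; "qpos": joint angles; "dq": joint speeds; "joint_torque": joint torques, N m; "tcp_pos": TCP position; "ee_rot": TCP orientation; "force": force on the tool from outside, world axes, zero at the start; "torque": the same for the moment, N m; "finger_gap": finger opening in m; "grasp_force": force on a finger pad.
Only numpy, scipy, OpenCV 4.12 (cv2) and the standard library are available. Lean on these libraries where they do the work, as an engineer would, in place of code of your own. Each camera call takes 0.05 s, during which the arm holds its last target. There are 200 camera calls.

TASK

Pull the orange transit cap off the gearbox's splined selector shaft and put it in the grey parts tray. Then thread the blue-armed selector lever onto the splines with its yellow mark lined up with the yellow mark on the shaft, right way up and pushed fully home against the shoulder, and swing it over until its arm rests against the red stop screw. Leave it there and do not disturb the pedal arm, the tin or the mug.

Things in the scene. Friction and masses are not known exactly. Their poses are not given: they have to be found in the camera images.
- cap: Orange plastic cap, an upside-down cup 36 mm across, 31 mm tall, 20 g, hung loosely over the splined end of the selector shaft, which it hides (bore 30 mm wide, 28 mm deep). Origin: centre of its open rim, underneath, at first 2 mm above the shoulder; z up.
- tray: Grey parts tray with a bright rim, 180 (x) by 130 (y) mm, 38 mm high, 3 mm walls and floor, fixed to the bench, with a bolt, nut and washer at its +x end. Origin: centre of its underside. It stands left or right of the gearbox, the lever on the other side.
- gearbox: Aluminium gearbox, fixed, 150 by 174 mm, grey cover 95 mm above the bench, side flanges to 109 mm from the middle. Origin: on the bench under the selector shaft's axis; x: where the lever points in neutral, roughly to the robot. On the cover, 87 mm from the axis, 47 degrees either side of x, two lugs 122 mm high with stop screws: red at +y, black at -y. Behind the shaft two fittings to 117 mm.
- shoulder (a point): On the axis of the upright shaft, on the shoulder (42 mm across, 107 mm above the bench) where the lever's hub must rest; turns with the shaft. z up, x towards its yellow mark. Six equal splines rise 30 mm from here, one every 60 degrees: 26 mm over the teeth, 19 mm root, 6 mm wide, top 5 mm tapered. The tooth along x has a yellow tip and a yellow stripe on the shaft's end.
- selector (a joint): Turn of the selector shaft, rad: 0 in neutral (shaft's x along the gearbox's x), growing anticlockwise from above, towards the red stop. Starts between -0.4 and 0.05, turns stiffly (0.25 N m), stays where left. A fitted lever meets the red stop with the shaft at about 0.43 to 0.57, as the splines have play.
- lever: Blue lever with a bare steel hub, 0.24 kg. Origin: bore axis, underside; x along the arm. Hub 42 (x) by 36 (y) by 26 mm high, flat sides at y +-18 mm to grip; yellow mark at +x, over one of six slots. Bore clears the shaft by 1 mm (4 degrees of play); it goes on every 60 degrees but only mark to mark is right. Arm 20 mm wide, 10 mm thick, level with the underside, ends at 126 mm.
- ball_stud (a point): Centre of the steel ball (13 mm across) that stands on the end of the lever's arm, 115 mm from the bore axis along the lever's x and 22 mm above the lever's underside.
- red_stop (a point): Tip of the red stop screw on the gearbox, 112 mm above the bench (half the thickness of a fitted lever's arm), 83 mm from the shaft axis. The arm's +y flank rests on it when the arm points 0.5 rad anticlockwise of the gearbox's x.
- pedal: Bystander: bare steel pedal arm with a round eye and a black rubber pad, about 170 mm long, lying on the bench; leave it alone. Origin at the underside, 20 mm from the eye's centre.
- tin: Bystander: yellow tin, 84 mm across, 95 mm tall. Origin under its centre.
- mug: Bystander: white mug, 80 mm across, 90 mm tall. Origin under its centre.
Things that resemble listed ones, but are neither listed nor needed, are in the scene too. What is shaped like the lever but purple is not meant.

How it is judged:
On the way, in this order (a step that is already met when the one before it is completed fails the run):
1. the orange cap lies in the tray (x of cap in the frame of tray between -0.09 and 0.09 m and y of cap in the frame of tray between -0.065 and 0.065 m and height (world z) of cap below 0.045 m), for 0.2 s.
2. the lever is fully home on the splines, mark to mark, before it is swung to the red stop (z of lever in the frame of shoulder below 0.003 m and horizontal distance between lever and shoulder below 0.004 m and angle between lever's own z axis and vertical below 0.1 rad and x of ball_stud in the frame of shoulder above 0.1 m and y of ball_stud in the frame of shoulder between -0.02 and 0.02 m and value of joint selector below 0.3 rad), for 0.2 s.
At the end, for the whole second after the job is handed in: Cap in the tray. Lever upright on the shaft: underside within 3 mm of the shoulder, bore within 4 mm of the axis, ball within 20 mm of the line of the shaft's mark, shaft past 0.37 rad, arm within 5 mm of the red stop's tip. All released, at rest (all of step 1 and z of lever in the frame of shoulder below 0.003 m and horizontal distance between lever and shoulder below 0.004 m and angle between lever's own z axis and vertical below 0.1 rad and x of ball_stud in the frame of shoulder above 0.1 m and y of ball_stud in the frame of shoulder between -0.02 and 0.02 m and y of red_stop in the frame of lever below 0.015 m and value of joint selector above 0.37 rad and linear speed of each of lever, cap below 0.02 m/s); the robot touches nothing.
It fails at once if the pedal arm, the tin or the mug is moved by more than 30 mm (distance of any of pedal, tin, mug from where it was at the start of the episode above 0.03 m).
It also fails if it takes over 64 s, if anything falls off the work surface, if the arm or the gripper's body presses on something with over 40 N, if the wrist force passes 120 N, or if a joint passes its speed limit or range.

## Working session

There is one attempt and no reset: what is moved stays moved. The work goes in short steps, Python scripts to look and compute and a tool call to move; the robot and the scene stay as the last step left them, time stands still between calls to the robot, and variables do not carry over. Pictures are saved under pics/ and viewed, at most 13 in all, crops included, and the job is handed in when it is done.

Besides the shell and the picture viewer there is one more tool, called after ">>>" as name(argument=value, ...) on one line, values as JSON. play_rows: Moves the arm, as the interface text tells. Its arguments: {"type":"object","properties":{"deltas":{"type":"string"},"force":{"type":"number"}},"required":["deltas"]}

```bash
ls; mkdir -p pics; cat > h.py <<'E'
import numpy as np, cv2
from scipy.spatial.transform import Rotation as R
from workcell import bot, eyes
def cam(name):
    s=bot.sense(); d=eyes.read_camera(name)
    if name=='wrist':
        T=np.eye(4);T[:3,:3]=R.from_quat(s['ee_rot']).as_matrix();T[:3,3]=s['tcp_pos'];M=T@np.array(d['mount'])
    else:
        E=np.eye(4);E[:3,:3]=cv2.Rodrigues(np.array(d['rvec'],float))[0];E[:3,3]=np.ravel(d['tvec']);M=np.linalg.inv(E)
    z=d['z_map'];K=np.array(d['mtx']);v,u=np.mgrid[:z.shape[0],:z.shape[1]]
    P=np.stack([(u-K[0,2])/K[0,0]*z,(v-K[1,2])/K[1,1]*z,z],-1)
    d['P']=P@M[:3,:3].T+M[:3,3]; d['P'][z==0]=np.nan; d['M']=M
    return d
E
python3 - <<'E'
from h import *
import pickle
o=[]
for n in('top','side'):
    d=cam(n);pickle.dump(d,open(n+'.pkl','wb'));cv2.imwrite('pics/%s0.png'%n,d['img'][...,::-1])
    print(n,d['M'].round(3).tolist(),d['mtx'])
print(bot.sense())
E
```

```text
pics
top [[-0.023, -0.995, 0.098, 0.356], [-1.0, 0.024, 0.003, -0.01], [-0.005, -0.097, -0.995, 1.591], [0.0, 0.0, 0.0, 1.0]] [[437.45018709   0.         257.19593344]
 [  0.         437.45018709 184.07335032]
 [  0.           0.           1.        ]]
side [[-0.876, -0.37, 0.311, 0.095], [-0.483, 0.653, -0.584, 0.798], [0.013, -0.661, -0.75, 1.126], [0.0, 0.0, 0.0, 1.0]] [[498.47496761   0.         252.91593982]
 [  0.         498.47496761 197.64454369]
 [  0.           0.           1.        ]]
{'clock': 0.1, 'qpos': array([-1.11397145e+00,  2.60584803e-01, -1.39231728e-01,  1.17272657e+00,
       -1.46720017e-05,  1.57074568e+00]), 'dq': array([-1.15546776e-04, -1.24925357e-03,  3.61642919e-03, -9.50761086e-05,
       -8.24715217e-04,  7.80127687e-04]), 'joint_torque': array([-7.00078708e-04, -4.06509018e+01,  2.54527205e+01,  1.01835190e-02,
        1.05448046e-04, -3.13231547e-07]), 'tcp_pos': array([ 0.23130037, -0.47061119,  0.23056889]), 'ee_rot': array([ 9.74020989e-01,  2.26456068e-01, -2.04886019e-04, -8.49045609e-04]), 'force': array([-0.26484434, -0.81181294, -0.15371523]), 'torque': array([-0.01147209,  0.07261131,  0.02982659]), 'grasp_force': 0.0, 'finger_gap': 0.08509649225825075}
```

View pics/top0.png

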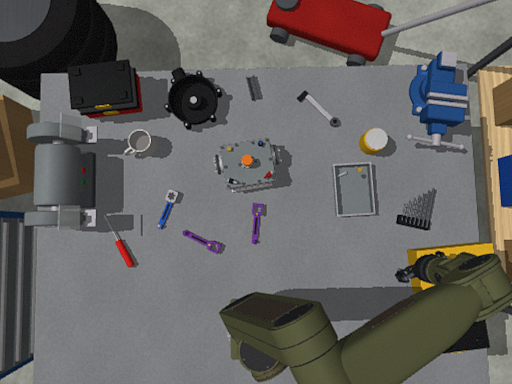

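View pics/side0.png

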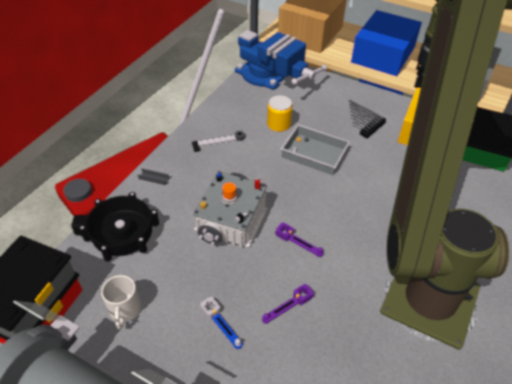

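The top view shows the cap at (247,160) on the gearbox and the tray at (355,190). There are three lever-like things: blue with a steel hub at (170,208), purple at (258,222) and purple at (203,240). Only the blue one fits, and I'll confirm it in a crop along with the coarse positions.

```bash
python3 - <<'E'
from h import *
import pickle
t=pickle.load(open('top.pkl','rb'));s=pickle.load(open('side.pkl','rb'))
for n,d in(('top',t),('side',s)):
    hsv=cv2.cvtColor(d['img'],cv2.COLOR_RGB2HSV);H,S,V=[hsv[...,i].astype(int) for i in range(3)];P=d['P']
    box=(P[...,0]>.2)&(P[...,0]<.65)&(abs(P[...,1])<.45)
    def rep(nm,m):
        m=m&box
        if m.sum():
            q=P[m];v,u=np.nonzero(m);print(n,nm,m.sum(),'px',u.mean().round(1),v.mean().round(1),'mean',q.mean(0).round(4),'min',q.min(0).round(3),'max',q.max(0).round(3))
    L=(P[...,1]>.12)&(P[...,1]<.4)
    rep('cap',(H>5)&(H<15)&(S>180)&(V>150)&(P[...,2]>.115)&(abs(P[...,1])<.2))
    rep('blue',(H>100)&(H<122)&(S>130)&L&(P[...,2]<.06))
    rep('leverhub',L&(P[...,2]>.018)&(P[...,2]<.04)&(P[...,0]>.27)&(P[...,1]<.33)&(S<80))
    rep('yel',(H>22)&(H<34)&(S>120)&L&(P[...,2]<.06))
    rep('red',((H<5)|(H>175))&(S>150)&(abs(P[...,1])<.15)&(P[...,2]>.1))
    T=(P[...,2]>.03)&(P[...,2]<.043)&(P[...,1]<-.25)&(P[...,1]>-.45)&(P[...,0]>.22)
    rep('tray',T)
    if n=='top':
        v,u=np.nonzero(T&box);print(cv2.minAreaRect(P[T&box][:,:2].astype(np.float32)))
    rep('tin',(H>20)&(H<30)&(S>180)&(P[...,1]<-.3)); 
    rep('black',(V<50)&(P[...,2]>.105)&(P[...,2]<.14)&(abs(P[...,1])<.12))
c=t['img'][180:260,140:280];c=cv2.resize(c,None,fx=4,fy=4,interpolation=cv2.INTER_CUBIC)
e=s['img'][280:360,180:320];e=cv2.resize(e,None,fx=4,fy=4,interpolation=cv2.INTER_CUBIC)
cv2.imwrite('pics/crop.png',np.hstack([c[:,:400],e[:,:400]])[...,::-1])
E
```

```text
top cap 80 px 246.7 159.7 mean [0.5812 0.0273 0.1409] min [0.566 0.013 0.134] max [0.597 0.043 0.149]
top blue 121 px 164.8 214.1 mean [0.4102 0.3308 0.0093] min [ 0.361  0.304 -0.002] max [0.454 0.358 0.018]
top leverhub 92 px 179.3 196.7 mean [0.4709 0.2749 0.0268] min [0.272 0.126 0.018] max [0.61  0.324 0.039]
top red 22 px 267.7 174.7 mean [ 0.5312 -0.0421  0.121 ] min [ 0.524 -0.053  0.114] max [ 0.54  -0.029  0.128]
top tray 322 px 355.9 185.9 mean [ 0.494  -0.3568  0.0375] min [ 0.388 -0.443  0.03 ] max [ 0.648 -0.278  0.043]
((0.5160051584243774, -0.3523598611354828), (0.1589898318052292, 0.2679537832736969), 83.84329986572266)
top tin 125 px 370.0 155.5 mean [ 0.6012 -0.4001  0.0761] min [ 0.201 -0.45   0.007] max [ 0.65  -0.381  0.404]
top black 26 px 242.7 166.7 mean [0.5613 0.0419 0.1178] min [ 0.506 -0.026  0.106] max [0.645 0.09  0.128]
side cap 131 px 228.5 190.5 mean [0.5762 0.0351 0.1338] min [0.563 0.01  0.116] max [0.596 0.049 0.145]
side blue 298 px 225.9 329.3 mean [0.4107 0.3324 0.009 ] min [ 0.359  0.302 -0.005] max [0.456 0.361 0.015]
side leverhub 254 px 212.4 287.3 mean [0.4966 0.2546 0.0264] min [0.301 0.123 0.018] max [0.628 0.327 0.04 ]
side red 39 px 257.1 183.8 mean [ 0.5289 -0.0393  0.1159] min [ 0.521 -0.05   0.104] max [ 0.537 -0.027  0.125]
side tray 470 px 311.1 142.5 mean [ 0.4993 -0.3532  0.0366] min [ 0.388 -0.429  0.03 ] max [ 0.648 -0.271  0.043]
side tin 303 px 281.6 119.6 mean [ 0.6268 -0.3935  0.0488] min [ 0.608 -0.425  0.002] max [ 0.65  -0.374  0.09 ]
side black 24 px 235.2 207.0 mean [0.5413 0.0614 0.1152] min [ 0.505 -0.02   0.105] max [0.641 0.09  0.125]
```

View pics/crop.png

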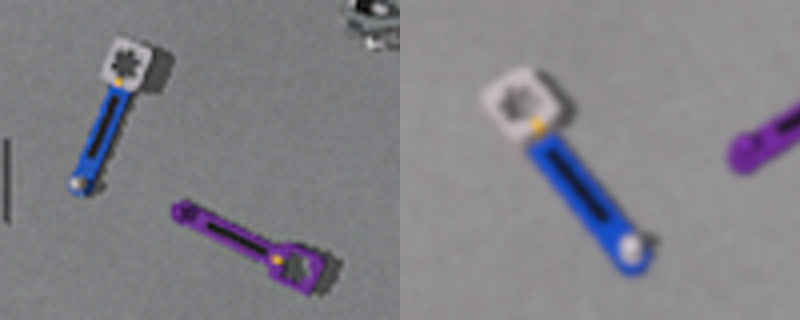

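The crop confirms it: bare steel hub with a six-slot bore at (171,196) in the top view, yellow mark towards the blue arm, and the ball up at about (160,226). The purple ones are decoys. I'm moving to the cap first.

>>> play_rows(deltas="1 -0.55 -0.15 0 0 0 85; 1 -0.55 -0.15 0 0 0 85; 1 -0.55 -0.15 0 0 0 85; 1 -0.55 -0.15 0 0 0 85; 1 -0.55 -0.15 0 0 0 85", force=40)

```text
clock: 0.72
tcp_pos: [0.3638, -0.2821, 0.2615]
ee_rot: [0.973, 0.229, 0.0, -0.0]
force: [0.6, -0.3, -0.4]
finger_gap: 0.0852
grasp_force: 0.0
```

>>> play_rows(deltas="1 -0.55 0 0 0 0 85; 1 -0.55 0 0 0 0 85; 1 -0.55 0 0 0 0 85; 1 -0.55 0 0 0 0 85; 1 -0.55 0 0 0 0 85")

```text
clock: 1.35
tcp_pos: [0.4946, -0.0962, 0.2605]
ee_rot: [0.974, 0.228, -0.0, -0.0]
force: [-0.9, -1.3, -0.2]
finger_gap: 0.0853
grasp_force: 0.0
```

>>> play_rows(deltas="0.4 -0.3 0 0 0 0 85; 0.4 -0.3 0 0 0 0 85; 0.4 -0.3 0 0 0 0 85; 0.4 -0.3 0 0 0 0 85")

```text
clock: 1.85
tcp_pos: [0.538, -0.0097, 0.2609]
ee_rot: [0.974, 0.226, -0.001, 0.0]
force: [0.0, 0.0, -0.5]
finger_gap: 0.0848
grasp_force: 0.0
```

```bash
cat >> h.py <<'E'
def rel(p,az=None):
    """deltas (units) to TCP p with tool x at azimuth az deg, tool down"""
    s=bot.sense();r=R.from_quat(s['ee_rot']);cur=r.as_matrix()
    d=cur.T@(np.array(p)-s['tcp_pos'])/.2
    if az is None: az=np.degrees(np.arctan2(cur[1,0],cur[0,0]))
    a=np.radians(az);t=np.array([[np.cos(a),np.sin(a),0],[np.sin(a),-np.cos(a),0],[0,0,-1]]).T
    rv=(r.inv()*R.from_matrix(t)).as_rotvec()/(2*np.pi)
    print('d',d.round(4),'rv',rv.round(4),'az',round(float(az),1))
def st():
    s=bot.sense();m=R.from_quat(s['ee_rot']).as_matrix()
    print('t',s['clock'],'tcp',s['tcp_pos'].round(4),'az',np.degrees(np.arctan2(m[1,0],m[0,0])).round(2),'tilt',m[2].round(4),'q6',np.round(s['qpos'],3),'F',s['force'].round(1),'gap',round(s['finger_gap'],4),'gf',s['grasp_force'])
E
python3 - <<'E'
from h import *
st();d=cam('wrist');cv2.imwrite('pics/w1.png',d['img'][...,::-1]);P=d['P']
print(d['mount'])
hsv=cv2.cvtColor(d['img'],cv2.COLOR_RGB2HSV);H,S,V=[hsv[...,i].astype(int) for i in range(3)]
m=(H>5)&(H<15)&(S>180)&(V>130)&(P[...,2]>.135)&(P[...,2]<.15)
print(m.sum());q=P[m];v,u=np.nonzero(m);print(u.mean(),v.mean(),np.median(q,0),q.min(0),q.max(0),(q.min(0)+q.max(0))/2)
E
```

```text
t 1.85 tcp [ 0.538  -0.0097  0.2609] az 26.09 tilt [-1.7e-03  2.0e-04 -1.0e+00] q6 [-1.800e-02  2.730e-01 -4.200e-02  1.257e+00 -1.000e-03  2.669e+00] F [ 0.   0.  -0.5] gap 0.0848 gf 0.0
[[ 6.73507621e-04 -9.54578457e-01 -2.97958917e-01  7.63290369e-02]
 [ 9.99999650e-01  7.90564665e-04 -2.72348325e-04 -4.71755884e-05]
 [ 4.95533636e-04 -2.97958629e-01  9.54578656e-01 -1.43521035e-01]
 [ 0.00000000e+00  0.00000000e+00  0.00000000e+00  1.00000000e+00]]
194
245.79896907216494 134.95876288659792 [0.57614657 0.01900753 0.14101435] [0.56506668 0.01112095 0.1395147 ] [0.59775847 0.04503489 0.1439298 ] [0.58141258 0.02807792 0.14172225]
```

View pics/w1.png

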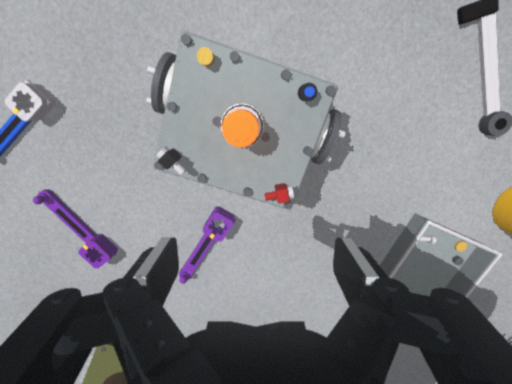

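The wrist view shows the cap at (241,127), red screw at (279,194), black screw at (170,158), the lever hub at (24,103) and the tray at lower right. The cap centre is at about (0.581, 0.028) with its top at 0.141, which matches the 140 mm expected.

```bash
python3 - <<'E'
from h import *
rel([.581,.028,.20]);rel([.581,.028,.114])
d=cam('wrist');P=d['P'];hsv=cv2.cvtColor(d['img'],cv2.COLOR_RGB2HSV);H,S,V=[hsv[...,i].astype(int) for i in range(3)]
m=(H>4)&(H<22)&(S>150)&(P[...,2]>.137)&(P[...,2]<.146);m[:, :200]=0;m[:,280:]=0
c=P[m][:,:2].astype(np.float32);print(m.sum(),cv2.minEnclosingCircle(c),c.min(0),c.max(0))
m=((H<5)|(H>174))&(S>150)&(P[...,2]>.1)&(P[...,2]<.14);print('red',P[m].mean(0),P[m].min(0),P[m].max(0))
m=(P[...,2]>.033)&(P[...,2]<.043)&(P[...,1]<-.25);print('tray',m.sum(),P[m].min(0),P[m].max(0))
# tray from top
import pickle
t=pickle.load(open('top.pkl','rb'));P=t['P'];m=(P[...,2]>.028)&(P[...,2]<.046);m[:158]=0;m[220:]=0;m[:,:328]=0;m[:,382:]=0
n,l,s,_=cv2.connectedComponentsWithStats(m.astype(np.uint8));i=1+s[1:,4].argmax();print(cv2.minAreaRect(P[l==i][:,:2].astype(np.float32)))
E
```

```text
d [ 0.2767 -0.0756  0.305 ] rv [0.     0.0002 0.    ] az 26.1
d [ 0.2773 -0.0757  0.735 ] rv [0.     0.0002 0.    ] az 26.1
1045 ((0.581150233745575, 0.02807837352156639), 0.017794698476791382) [0.5641229  0.01095855] [0.5985667  0.04577307]
red [ 0.53333615 -0.041105    0.11998542] [ 0.52188473 -0.05267425  0.10503919] [ 0.54300996 -0.02831339  0.12449904]
tray 1101 [ 0.46641319 -0.41487556  0.03301447] [ 0.64025566 -0.27546342  0.04205766]
((0.48242029547691345, -0.3487049341201782), (0.18576379120349884, 0.13759411871433258), 2.1191365718841553)
```

>>> play_rows(deltas="0.277 -0.076 0.3 0 0 0 85; 0.277 -0.076 0.3 0 0 0 85; 0.277 -0.076 0.5 0 0 0 85; 0.277 -0.076 0.735 0 0 0 85; 0.277 -0.076 0.735 0 0 0 85")

```text
clock: 2.58
tcp_pos: [0.5779, 0.0288, 0.1112]
ee_rot: [0.974, 0.226, -0.004, -0.001]
force: [-1.1, 0.7, 0.4]
finger_gap: 0.085
grasp_force: 0.0
```

>>> play_rows(deltas="0 0 0 0 0 0 85; 0 0 0 0 0 0 30; 0 0 0 0 0 0 30; 0 0 0 0 0 0 30; 0 0 0 0 0 0 30", force=25)

```text
clock: 3.2
tcp_pos: [0.5826, 0.0299, 0.1155]
ee_rot: [0.974, 0.226, 0.001, 0.0]
force: [-0.4, -1.9, 6.3]
finger_gap: 0.0353
grasp_force: 24.7
```

>>> play_rows(deltas="0 0 0 0 0 0 30; 0 0 -0.2 0 0 0 30; 0 0 -0.4 0 0 0 30; 0 0 -0.6 0 0 0 30; 0 0 -0.6 0 0 0 30")

```text
clock: 3.82
tcp_pos: [0.5841, 0.0301, 0.238]
ee_rot: [0.974, 0.226, 0.004, 0.001]
force: [0.9, -0.5, -0.4]
finger_gap: 0.0353
grasp_force: 26.9
```

```bash
python3 - <<'E'
from h import *
st();d=cam('wrist');cv2.imwrite('pics/w2.png',d['img'][...,::-1])
rel([.475,-.35,.234]);rel([.475,-.35,.045])
E
```

```text
t 3.825 tcp [0.5841 0.0301 0.238 ] az 26.18 tilt [ 0.0066  0.0028 -1.    ] q6 [0.051 0.356 0.018 1.226 0.    2.736] F [ 0.9 -0.5 -0.4] gap 0.0353 gf 26.906998828053474
d [-1.3222  1.4675  0.0063] rv [ 0.0002 -0.0005 -0.    ] az 26.2
d [-1.3252  1.4663  0.9512] rv [ 0.0002 -0.0005 -0.    ] az 26.2
```

View pics/w2.png

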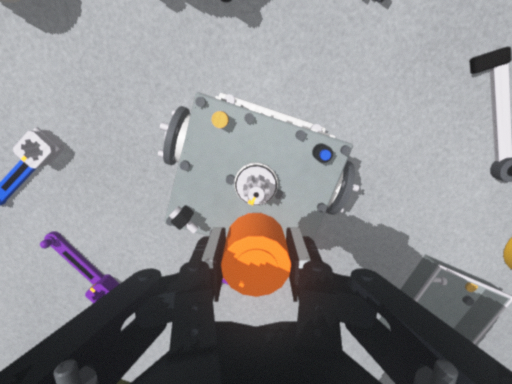

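Cap held (at 256,255). The shaft is exposed at (256,187), with its yellow mark at about (252,202). Next, over to the tray.

>>> play_rows(deltas="-0.66 0.735 0 0 0 0 30; -0.66 0.735 0 0 0 0 30; -0.66 0.735 0 0 0 0 30; -0.66 0.735 0 0 0 0 30; -0.66 0.735 0 0 0 0 30")

```text
clock: 4.5
tcp_pos: [0.5274, -0.1604, 0.233]
ee_rot: [0.974, 0.226, -0.001, -0.001]
force: [0.7, 0.4, -0.2]
finger_gap: 0.0354
grasp_force: 26.9
```

>>> play_rows(deltas="-0.66 0.735 0 0 0 0 30; -0.66 0.735 0 0 0 0 30; -0.66 0.735 0 0 0 0 30; -0.66 0.735 0.3 0 0 0 30; -0.66 0.735 0.6 0 0 0 30")

```text
clock: 5.12
tcp_pos: [0.476, -0.3506, 0.113]
ee_rot: [0.974, 0.227, 0.001, 0.001]
force: [-0.3, -0.0, -0.7]
finger_gap: 0.0349
grasp_force: 26.9
```

```bash
python3 - <<'E'
from h import *
st();rel([.475,-.35,.018])
E
```

```text
t 5.125 tcp [ 0.476  -0.3506  0.113 ] az 26.18 tilt [ 0.0017  0.0019 -1.    ] q6 [-6.350e-01  4.410e-01 -1.850e-01  9.430e-01  1.000e-03  2.049e+00] F [-0.3 -0.  -0.7] gap 0.0349 gf 26.943042380735278
d [-0.0039 -0.0058  0.475 ] rv [ 0.0003 -0.0003 -0.    ] az 26.2
```

>>> play_rows(deltas="0 0 0.2 0 0 0 30; 0 0 0.35 0 0 0 30; 0 0 0.46 0 0 0 30; 0 0 0.46 0 0 0 30; 0 0 0.46 0 0 0 45")

```text
clock: 5.75
tcp_pos: [0.4757, -0.3497, 0.0228]
ee_rot: [0.974, 0.227, 0.0, 0.0]
force: [0.0, -0.3, 0.6]
finger_gap: 0.0453
grasp_force: 0.0
```

>>> play_rows(deltas="0 0 0 0 0 0 50; 0 0 0 0 0 0 50; 0 0 0 0 0 0 50; 0 0 -0.3 0 0 0 50; 0 0 -0.6 0 0 0 50")

```text
clock: 6.38
tcp_pos: [0.4739, -0.3501, 0.1431]
ee_rot: [0.974, 0.226, -0.001, -0.001]
force: [0.8, 0.4, -0.6]
finger_gap: 0.0501
grasp_force: 0.0
```

>>> play_rows(deltas="0 0 -0.3 0 0 0 85; 0 0 -0.5 0 0 0 85; 0 0 -0.5 0 0 0 85")

```text
clock: 6.75
tcp_pos: [0.4765, -0.352, 0.2468]
ee_rot: [0.974, 0.226, 0.003, 0.003]
force: [0.3, 0.4, 0.4]
finger_gap: 0.085
grasp_force: 0.0
```

```bash
python3 - <<'E'
from h import *
st();d=cam('wrist');P=d['P']
hsv=cv2.cvtColor(d['img'],cv2.COLOR_RGB2HSV);H,S,V=[hsv[...,i].astype(int) for i in range(3)]
m=(H>3)&(H<15)&(S>150)&(P[...,1]<-.2)&(P[...,2]<.06)
print(m.sum(),P[m].min(0),P[m].max(0),np.median(P[m],0))
rel([.43,.05,.25])
import pickle
t=pickle.load(open('top.pkl','rb'))
def px(u,v,z):
    K=t['mtx'];M=t['M'];r=M[:3,:3]@[(u-K[0,2])/K[0,0],(v-K[1,2])/K[1,1],1];return M[:3,3]+r*(z-M[2,3])/r[2]
print('hub',px(171.25,195.75,.026),'ball',px(160,226,.022))
E
```

```text
t 6.75 tcp [ 0.4765 -0.352   0.2468] az 26.16 tilt [ 0.004   0.0077 -1.    ] q6 [-0.636  0.365  0.055  1.252  0.     2.049] F [0.3 0.4 0.4] gap 0.085 gf 0.0
562 [ 0.45630006 -0.36630647  0.01436309] [ 0.49105226 -0.33180605  0.03780277] [ 0.47517032 -0.3485774   0.03527103]
d [ 0.6806 -1.9001 -0.0349] rv [ 0.0006 -0.0003 -0.    ] az 26.2
hub [0.47477624 0.30378974 0.026     ] ball [0.36766312 0.34526068 0.022     ]
```

The cap lies in the tray (centre 0.474, -0.349, top at 0.035). Going to the lever while turning, with a stop over the shaft to measure its mark.

>>> play_rows(deltas="0.485 -0.985 0 0 0 -0.148 85; 0.485 -0.985 0 0 0 -0.148 85; 0.485 -0.985 0 0 0 -0.148 85; 0.485 -0.985 0 0 0 -0.148 85; 0.485 -0.985 0 0 0 -0.148 85")

```text
clock: 7.42
tcp_pos: [0.4731, -0.1281, 0.2404]
ee_rot: [0.766, 0.643, -0.001, -0.002]
force: [0.8, -0.3, 0.9]
finger_gap: 0.0851
grasp_force: 0.0
```

>>> play_rows(deltas="0.96 -0.03 0 0 0 -0.148 85; 0.96 -0.03 0 0 0 -0.148 85; 0.96 -0.03 0 0 0 -0.148 85; 0.96 -0.03 0 0 0 -0.148 85; 0.96 -0.03 0 0 0 -0.148 85")

```text
clock: 8.05
tcp_pos: [0.5027, 0.0603, 0.2401]
ee_rot: [0.397, 0.918, -0.001, -0.002]
force: [0.4, -0.1, -0.1]
finger_gap: 0.085
grasp_force: 0.0
```

```bash
python3 - <<'E'
from h import *
import pickle
st();d=cam('wrist');pickle.dump(d,open('w3.pkl','wb'));cv2.imwrite('pics/w3.png',d['img'][...,::-1])
rel([.475,.304,.20],159);rel([.581,.028,.25],180)
E
```

```text
t 8.05 tcp [0.5027 0.0603 0.2401] az 133.23 tilt [ 0.0024 -0.0033 -1.    ] q6 [ 0.119  0.227 -0.159  1.188 -0.     0.936] F [ 0.4 -0.1 -0.1] gap 0.085 gf 0.0
d [0.9823 0.7388 0.2005] rv [-0.0004 -0.0005 -0.0712] az 159.0
d [-0.3842  0.1755 -0.0508] rv [-0.0003 -0.0006 -0.1295] az 180.0
```

View pics/w3.png

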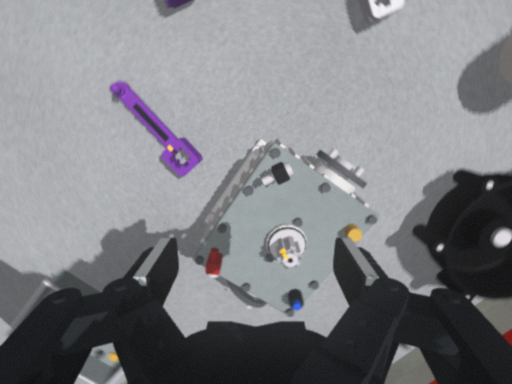

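The shaft shows at (288,247) with its yellow stripe at about (283,255), red screw at (214,262) and black at (280,173). Extracting the axis and the mark's direction.

```bash
python3 - <<'E'
from h import *
import pickle
d=pickle.load(open('w3.pkl','rb'));P=d['P'];hsv=cv2.cvtColor(d['img'],cv2.COLOR_RGB2HSV);H,S,V=[hsv[...,i].astype(int) for i in range(3)]
w=np.zeros(H.shape,bool);w[215:285,255:320]=1
top=w&(P[...,2]>.125)&(P[...,2]<.143);q=P[top];print('top',top.sum(),np.percentile(q[:,2],[5,50,95]),cv2.minEnclosingCircle(q[:,:2].astype(np.float32)),np.median(q,0))
sh=w&(P[...,2]>.103)&(P[...,2]<.111);q=P[sh];print('shoulder',sh.sum(),np.median(q[:,2]),cv2.minEnclosingCircle(q[:,:2].astype(np.float32)))
y=w&(H>18)&(H<34)&(S>110);v,u=np.nonzero(y);print('yel',y.sum(),u.mean(),v.mean());
print(np.c_[u,v,S[y],(P[y]*1000).round(0)][::3].astype(int).tolist())
q=P[y];print(q.mean(0))
c=np.array([.581,.028])
a=np.degrees(np.arctan2(*(q[:,:2].mean(0)-c)[::-1]));print('mark az',a)
E=cv2.resize(d['img'][215:285,250:325],None,fx=8,fy=8,interpolation=cv2.INTER_CUBIC);cv2.imwrite('pics/w3c.png',E[...,::-1])
E
```

```text
top 446 [0.12682347 0.13606151 0.13859947] ((0.5811008214950562, 0.02832377701997757), 0.013727628625929356) [0.57699747 0.03041086 0.13606151]
shoulder 643 0.10753350570547426 ((0.5804992318153381, 0.02879442274570465), 0.023534804582595825)
yel 48 283.2291666666667 252.9375
[[281, 249, 133, 568, 30, 133], [284, 249, 125, 571, 31, 131], [282, 250, 175, 569, 30, 134], [285, 250, 131, 572, 31, 132], [281, 251, 178, 569, 29, 134], [284, 251, 174, 572, 30, 133], [280, 252, 158, 569, 27, 133], [283, 252, 178, 570, 30, 137], [280, 253, 118, 569, 27, 136], [283, 253, 178, 570, 30, 138], [282, 254, 152, 571, 28, 138], [285, 254, 153, 574, 30, 136], [284, 255, 173, 573, 29, 138], [284, 256, 151, 574, 28, 138], [285, 257, 124, 575, 28, 139], [287, 258, 142, 577, 29, 139]]
[0.57151821 0.02920627 0.13574949]
mark az 172.74982596036895
```

View pics/w3c.png

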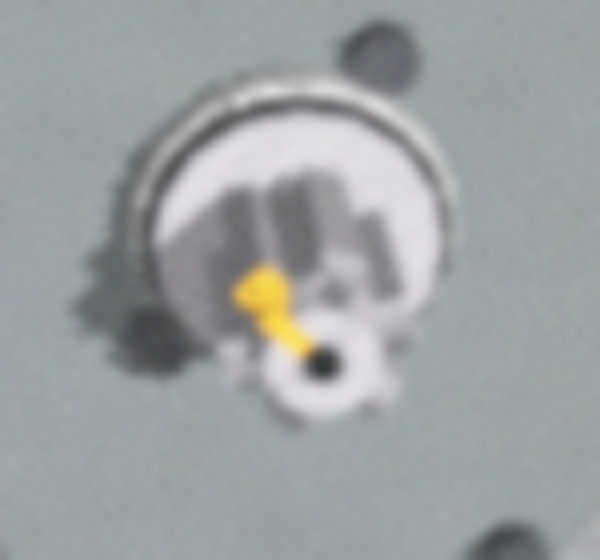

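The crop shows the shaft's centre dot at (290.3,260.4) in full-image pixels, with the stripe running up-left to the yellow tip near (282.5,251).

```bash
python3 - <<'E'
from h import *
import pickle
d=pickle.load(open('w3.pkl','rb'));K=d['mtx'];M=d['M']
def px(u,v,z):
    r=M[:3,:3]@[(u-K[0,2])/K[0,0],(v-K[1,2])/K[1,1],1];return M[:3,3]+r*(z-M[2,3])/r[2]
c=px(250+(322-3.5)/8,215+(363-3.5)/8,.137);print('axis',c)
for e in((282,322),(262,300),(272,312)):
    q=px(250+(e[0]-3.5)/8,215+(e[1]-3.5)/8,.137);print(q,np.degrees(np.arctan2(*(q-c)[:2][::-1])),np.linalg.norm(q-c))
q=px(250+(260-3.5)/8,215+(292-3.5)/8,.134);print(np.degrees(np.arctan2(*(q-c)[:2][::-1])),np.linalg.norm((q-c)[:2]))
E
```

```text
axis [0.58176567 0.02852007 0.137     ]
[0.57367767 0.02921059 0.137     ] 175.12018718202592 0.008117423856466176
[0.56951709 0.02970748 0.137     ] 174.462928872005 0.012306004972996516
[0.57169744 0.029356   0.137     ] 175.2538611214768 0.010102874084943265
176.1606225652809 0.011862118103147601
```

>>> play_rows(deltas="0.98 0.74 0.2 0 0 -0.071 85; 0.98 0.74 0.2 0 0 -0.071 85; 0.98 0.74 0.2 0 0 -0.071 85; 0.98 0.74 0.2 0 0 -0.071 85; 0.98 0.74 0.2 0 0 -0.071 85")

```text
clock: 8.72
tcp_pos: [0.4779, 0.3063, 0.1995]
ee_rot: [0.187, 0.982, -0.001, -0.002]
force: [0.3, -0.3, -0.1]
finger_gap: 0.0852
grasp_force: 0.0
```

```bash
python3 - <<'E'
from h import *
import pickle
st();d=cam('wrist');pickle.dump(d,open('w4.pkl','wb'));P=d['P'];cv2.imwrite('pics/w4.png',d['img'][...,::-1])
hsv=cv2.cvtColor(d['img'],cv2.COLOR_RGB2HSV);H,S,V=[hsv[...,i].astype(int) for i in range(3)]
near=(np.hypot(P[...,0]-.475,P[...,1]-.304)<.06)
m=near&(P[...,2]>.02)&(P[...,2]<.03);print('hub',m.sum(),cv2.minAreaRect(P[m][:,:2].astype(np.float32)),np.median(P[m],0))
y=near&(H>18)&(H<34)&(S>110);print('yel',y.sum(),P[y].mean(0))
b=(H>100)&(H<122)&(S>130)&(P[...,2]<.03)&(P[...,1]>.2);print('arm',b.sum(),cv2.minAreaRect(P[b][:,:2].astype(np.float32)))
n=near&(P[...,2]<.02);print('bench z',np.median(P[n][:,2]))
rel([.475,.304,.003],159)
E
```

```text
t 8.725 tcp [0.4779 0.3063 0.1995] az 158.47 tilt [ 0.0028 -0.0025 -1.    ] q6 [ 5.690e-01  3.500e-01 -9.200e-02  1.133e+00  1.000e-03  9.450e-01] F [ 0.3 -0.3 -0.1] gap 0.0852 gf 0.0
hub 703 ((0.47396671772003174, 0.305218368768692), (0.03541383892297745, 0.04205693304538727), 67.81053924560547) [0.47291456 0.30526225 0.02678891]
yel 34 [0.46016834 0.30265117 0.0704294 ]
arm 1033 ((0.40717098116874695, 0.332779198884964), (0.019663354381918907, 0.10301272571086884), 66.99732208251953)
bench z 0.0009756260865304012
d [ 0.0125 -0.0032  0.9854] rv [-0.0006 -0.0003 -0.0018] az 159.0
```

View pics/w4.png

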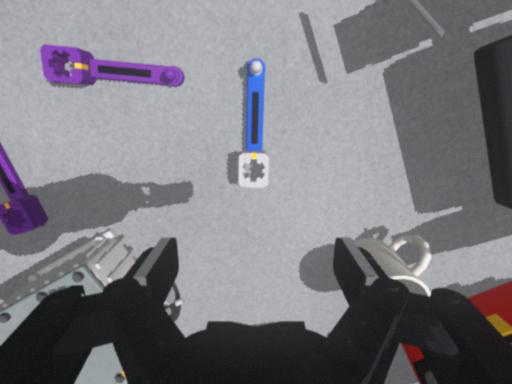

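The hub is at wrist px (254,170), right way up, with the ball at (256,68). It lies at (0.474,0.305), az about 157.7°, measuring 35×42 mm at height 26 mm, as described. Descending.

>>> play_rows(deltas="0.016 -0.013 0.3 0 0 0.0024 85; 0.016 -0.013 0.6 0 0 0.0024 85; 0.016 -0.013 0.8 0 0 0.0024 85; 0.016 -0.013 0.8 0 0 0.0024 85; 0.016 -0.013 0.8 0 0 0.0024 85")

```text
clock: 9.4
tcp_pos: [0.4769, 0.3017, 0.0436]
ee_rot: [0.197, 0.98, 0.0, 0.001]
force: [0.7, -0.5, 0.2]
finger_gap: 0.0852
grasp_force: 0.0
```

```bash
python3 - <<'E'
from h import *
st();rel([.474,.305,.004],157.6)
E
```

```text
t 9.4 tcp [0.4769 0.3017 0.0436] az 157.31 tilt [-0.001   0.0011 -1.    ] q6 [ 0.564  0.467 -0.35   0.753 -0.     0.96 ] F [ 0.7 -0.5  0.2] gap 0.0852 gf 0.0
d [0.02   0.0095 0.1982] rv [ 0.0002  0.0002 -0.0008] az 157.6
```

>>> play_rows(deltas="0.01 0.005 0.1 0 0 0 85; 0.01 0.005 0.19 0 0 0 85; 0.01 0.005 0.198 0 0 0 85; 0.01 0.005 0.198 0 0 0 85")

```text
clock: 9.9
tcp_pos: [0.4757, 0.3045, 0.0045]
ee_rot: [0.196, 0.981, 0.001, 0.001]
force: [0.6, 0.3, 0.1]
finger_gap: 0.0854
grasp_force: 0.0
```

```bash
python3 - <<'E'
from h import *
st();
for i in range(4):
    cam('side'); s=bot.sense();print(s['clock'],s['tcp_pos'].round(4),s['force'].round(2))
E
```

```text
t 9.9 tcp [0.4757 0.3045 0.0045] az 157.4 tilt [-0.0018  0.0024 -1.    ] q6 [ 0.569  0.513 -0.395  0.66  -0.     0.964] F [0.6 0.3 0.1] gap 0.0854 gf 0.0
9.95 [0.4756 0.3046 0.0044] [-0.31  0.19 -0.11]
10.0 [0.4755 0.3045 0.0042] [-0.43  0.01  0.92]
10.05 [0.4753 0.3045 0.004 ] [-0.09  0.12 -0.64]
10.1 [0.4751 0.3043 0.0038] [-0.03  0.25  0.64]
```

>>> play_rows(deltas="0 0 0 0 0 0 30; 0 0 0 0 0 0 30; 0 0 0 0 0 0 30; 0 0 0 0 0 0 30; 0 0 0 0 0 0 30", force=70)

```text
clock: 10.72
tcp_pos: [0.4746, 0.3042, 0.003]
ee_rot: [0.196, 0.981, 0.0, 0.0]
force: [0.3, -0.1, 4.1]
finger_gap: 0.0348
grasp_force: 71.2
```

>>> play_rows(deltas="0 0 0 0 0 0 30; 0 0 -0.2 0 0 0 30; 0 0 -0.5 0 0 0 30; 0 0 -0.8 0 0 0 30; 0 0 -0.95 0 0 0 30")

```text
clock: 11.35
tcp_pos: [0.4751, 0.3043, 0.1954]
ee_rot: [0.196, 0.981, 0.001, 0.001]
force: [0.8, 1.0, -2.6]
finger_gap: 0.0344
grasp_force: 71.1
```

```bash
python3 - <<'E'
from h import *
import pickle
st();d=cam('wrist');pickle.dump(d,open('w5.pkl','wb'));P=d['P'];cv2.imwrite('pics/w5.png',d['img'][...,::-1])
M=np.array(d['mount']);s=bot.sense();r=R.from_quat(s['ee_rot']).as_matrix();Q=(P-s['tcp_pos'])@r
hsv=cv2.cvtColor(d['img'],cv2.COLOR_RGB2HSV);H,S,V=[hsv[...,i].astype(int) for i in range(3)]
b=(H>100)&(H<122)&(S>130)&(abs(Q[...,2])<.04)&(abs(Q[...,1])<.06)
q=Q[b];print('arm(tool)',b.sum(),cv2.minAreaRect(q[:,:2].astype(np.float32)),q.min(0),q.max(0));
c=np.polyfit(q[:,0],q[:,2],1);print('tilt z vs x',c)
c=np.polyfit(q[:,0],q[:,1],1);print('y vs x',c)
y=(H>18)&(H<34)&(S>110)&(abs(Q[...,1])<.03)&(abs(Q[...,2])<.06)&(Q[...,0]<.06);print('yel',y.sum(),Q[y].mean(0) if y.any() else 0)
ball=(Q[...,0]>.09)&(Q[...,0]<.14)&(abs(Q[...,1])<.03)&(Q[...,2]<-.008)&(Q[...,2]>-.05);print('ball',ball.sum(),Q[ball].min(0),Q[ball].max(0),np.median(Q[ball],0))
E
```

```text
t 11.35 tcp [0.4751 0.3043 0.1954] az 157.43 tilt [-0.002   0.0024 -1.    ] q6 [ 0.57   0.341 -0.116  1.11  -0.     0.964] F [ 0.8  1.  -2.6] gap 0.0344 gf 71.08903884887695
arm(tool) 5841 ((0.07137981802225113, 4.180707037448883e-06), (0.02074064128100872, 0.09906386584043503), 89.87193298339844) [ 0.02185358 -0.01046642 -0.00773297] [ 0.1209286   0.01027357 -0.00227699]
tilt z vs x [-0.00321571 -0.00464882]
y vs x [ 0.00855853 -0.00093929]
yel 198 [ 0.02041047 -0.00066447 -0.01895283]
ball 795 [ 0.10899253 -0.00678158 -0.0245609 ] [ 0.11720804  0.0068991  -0.00800273] [ 1.12339509e-01 -2.11390377e-06 -1.98118869e-02]
```

View pics/w5.png

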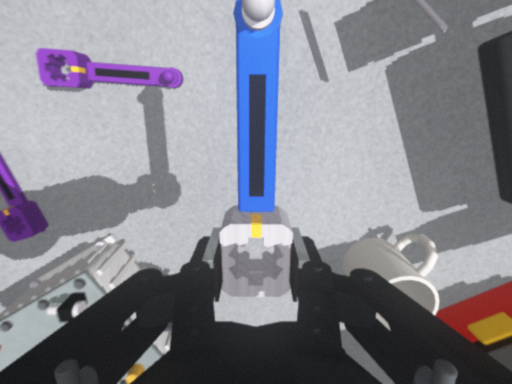

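Lever held level and square to the tool: arm down the middle, yellow mark at (257,228), bore at about (257,265). Refining the bore's place in the tool frame.

```bash
python3 - <<'E'
from h import *
import pickle
d=pickle.load(open('w5.pkl','rb'));P=d['P'];s=bot.sense();r=R.from_quat(s['ee_rot']).as_matrix()
M=np.array(d['mount']);K=d['mtx'];v,u=np.mgrid[:384,:512];z=d['z_map']
Q=np.stack([(u-K[0,2])/K[0,0]*z,(v-K[1,2])/K[1,1]*z,z],-1)@M[:3,:3].T+M[:3,3]
w=np.zeros(z.shape,bool);w[195:310,212:302]=1
hub=w&(Q[...,2]<-.017)&(Q[...,2]>-.027)&(abs(Q[...,1])<.0165)
q=Q[hub];print('hub',hub.sum(),np.median(q[:,2]),q.min(0),q.max(0),np.percentile(q[:,0],[1,99]))
g=cv2.cvtColor(d['img'],cv2.COLOR_RGB2GRAY)
hz=np.median(q[:,2])
# rays to hub top plane
D=np.stack([(u-K[0,2])/K[0,0],(v-K[1,2])/K[1,1],np.ones(z.shape)],-1)@M[:3,:3].T
I=M[:3,3]+D*((hz-M[2,3])/D[...,2])[...,None]
deep=w&(Q[...,2]>-.012)&(np.hypot(I[...,0],I[...,1])<.017)&(I[...,0]<.014)
i=I[deep];print('bore by depth',deep.sum(),i.min(0),i.max(0),cv2.minEnclosingCircle(i[:,:2].astype(np.float32)))
for row in range(238,300,3): print(row,round(I[row,257,0]*1e3,1),g[row,225:292:4].tolist())
E
```

```text
hub 3739 -0.023629409591119935 [-0.02149211 -0.01649198 -0.02569894] [ 0.02227839  0.01649648 -0.0170021 ] [-0.02030274  0.02170624]
bore by depth 961 [-0.00653145 -0.01045611 -0.02362941] [ 0.01355037  0.01103273 -0.02362941] ((0.004537262953817844, 0.0002906130685005337), 0.01179769728332758)
238 13.5 [238, 235, 233, 231, 238, 236, 198, 201, 204, 201, 237, 236, 238, 234, 235, 236, 236]
241 11.9 [239, 234, 234, 230, 237, 236, 194, 197, 189, 197, 238, 236, 238, 235, 234, 237, 235]
244 10.2 [239, 212, 166, 186, 215, 193, 193, 192, 195, 192, 237, 236, 232, 189, 188, 230, 215]
247 8.6 [162, 156, 142, 150, 185, 191, 193, 199, 194, 188, 194, 198, 188, 129, 155, 161, 178]
250 6.9 [163, 155, 126, 153, 193, 172, 192, 193, 198, 193, 186, 197, 190, 118, 154, 158, 147]
253 5.2 [162, 138, 121, 121, 134, 127, 164, 193, 198, 181, 125, 132, 139, 125, 132, 162, 140]
256 3.4 [161, 137, 118, 119, 124, 125, 158, 191, 190, 183, 125, 124, 119, 123, 123, 159, 141]
259 1.7 [164, 156, 148, 118, 127, 126, 134, 144, 139, 143, 122, 124, 118, 139, 155, 159, 139]
262 -0.0 [161, 154, 155, 119, 120, 122, 121, 127,
[... 491 characters left out ...]
149, 122, 141, 154, 157, 100]
280 -10.8 [157, 153, 150, 149, 160, 154, 126, 122, 126, 127, 157, 155, 156, 151, 155, 159, 90]
283 -12.6 [157, 154, 153, 148, 158, 158, 126, 124, 120, 129, 162, 156, 159, 152, 153, 156, 114]
286 -14.5 [156, 153, 149, 151, 157, 156, 150, 154, 148, 148, 158, 157, 160, 154, 153, 156, 138]
289 -16.3 [155, 152, 153, 149, 155, 156, 158, 159, 153, 156, 161, 154, 160, 153, 153, 154, 156]
292 -18.2 [171, 155, 152, 152, 156, 158, 156, 159, 163, 228, 168, 159, 157, 152, 150, 161, 192]
295 -20.1 [189, 176, 157, 154, 161, 159, 158, 162, 186, 231, 172, 161, 158, 154, 172, 195, 198]
298 -22.0 [193, 187, 190, 188, 188, 187, 194, 192, 192, 196, 196, 199, 198, 194, 196, 197, 197]
```

>>> play_rows(deltas="-0.5 -0.53 -0.03 0 0 0 30; -0.5 -0.53 -0.03 0 0 0 30; -0.5 -0.53 -0.03 0 0 0 30; -0.5 -0.53 -0.03 0 0 0 30")

```text
clock: 11.9
tcp_pos: [0.5255, 0.1657, 0.1968]
ee_rot: [0.197, 0.98, -0.001, -0.001]
force: [-0.3, 0.0, -1.8]
finger_gap: 0.0348
grasp_force: 71.1
```

>>> play_rows(deltas="-0.52 -0.54 0 0 0 -0.025 30; -0.52 -0.54 0 0 0 -0.05 30; -0.52 -0.54 0 0 0 -0.05 30; -0.52 -0.54 0 0 0 -0.05 30; -0.52 -0.54 0 0 0 -0.05 30")

```text
clock: 12.52
tcp_pos: [0.5796, 0.0292, 0.1977]
ee_rot: [0.039, 0.999, 0.0, -0.001]
force: [-0.3, 0.3, -2.6]
finger_gap: 0.0346
grasp_force: 71.3
```

```bash
python3 - <<'E'
from h import *
st();cam('top');cam('top');st();rel([.5817,.0285,.155],175.5)
E
```

```text
t 12.525 tcp [0.5796 0.0292 0.1977] az 175.49 tilt [ 2.3e-03  6.0e-04 -1.0e+00] q6 [ 5.000e-02  3.720e-01 -6.400e-02  1.138e+00  1.000e-03  1.290e-01] F [-0.3  0.3 -2.6] gap 0.0346 gf 71.2540876865387
t 12.625 tcp [0.5798 0.0295 0.1982] az 175.54 tilt [ 1.3e-03  3.0e-04 -1.0e+00] q6 [ 0.051  0.371 -0.063  1.138  0.     0.128] F [-0.6 -0.1 -1.8] gap 0.0346 gf 71.25491738319397
d [-0.0101 -0.0042  0.216 ] rv [ 0.     -0.0002  0.0001] az 175.5
```

>>> play_rows(deltas="-0.01 -0.004 0.1 0 0 0 30; -0.01 -0.004 0.216 0 0 0 30; -0.01 -0.004 0.216 0 0 0 30; -0.01 -0.004 0.216 0 0 0 30")

```text
clock: 13.12
tcp_pos: [0.5827, 0.0278, 0.1562]
ee_rot: [0.039, 0.999, 0.0, 0.0]
force: [0.1, -0.3, -2.1]
finger_gap: 0.0349
grasp_force: 71.1
```

```bash
python3 - <<'E'
from h import *
import pickle
st();d=cam('wrist');pickle.dump(d,open('w6.pkl','wb'));E=cv2.resize(d['img'][200:310,195:320],None,fx=5,fy=5,interpolation=cv2.INTER_CUBIC);cv2.imwrite('pics/w6.png',E[...,::-1])
st();rel([.5817,.0285,.143],175.5)
E
```

```text
t 13.125 tcp [0.5827 0.0278 0.1562] az 175.49 tilt [-7.e-04  2.e-04 -1.e+00] q6 [ 0.048  0.398 -0.134  1.038  0.     0.126] F [ 0.1 -0.3 -2.1] gap 0.0349 gf 71.14859104156494
t 13.175 tcp [0.5831 0.0276 0.1566] az 175.48 tilt [-1.7e-03  3.0e-04 -1.0e+00] q6 [ 0.047  0.398 -0.134  1.038  0.     0.126] F [ 0.5 -0.6 -2.2] gap 0.0344 gf 71.15010023117065
d [0.0074 0.0037 0.068 ] rv [ 0.      0.0003 -0.0001] az 175.5
```

View pics/w6.png

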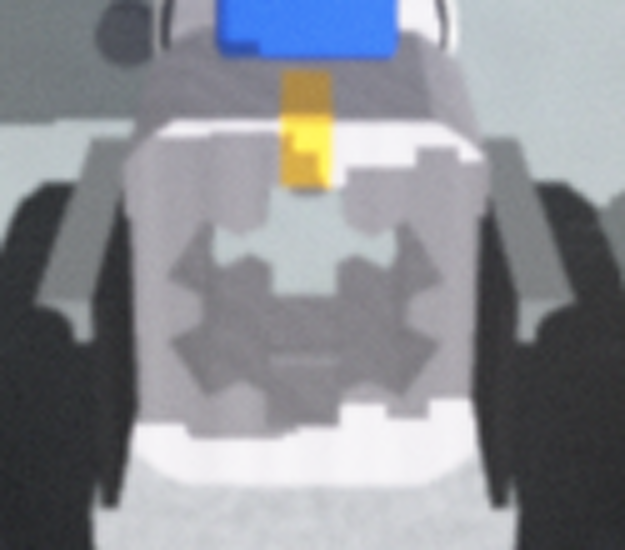

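The crop shows the shoulder ring (163–447) centred on the bore (170–438), so tool y is aligned. Descending gently while watching the force.

>>> play_rows(deltas="0.003 0.002 0.04 0 0 0 30; 0.003 0.002 0.06 0 0 0 30; 0.003 0.002 0.07 0 0 0 30; 0.003 0.002 0.08 0 0 0 30; 0.003 0.002 0.09 0 0 0 30")

```text
clock: 13.8
tcp_pos: [0.582, 0.0274, 0.1374]
ee_rot: [0.04, 0.999, 0.0, 0.0]
force: [0.1, -0.2, -2.5]
finger_gap: 0.0347
grasp_force: 71.2
```

>>> play_rows(deltas="0 0 0.01 0 0 0 30; 0 0 0.02 0 0 0 30; 0 0 0.03 0 0 0 30; 0 0 0.03 0 0 0 30")

```text
clock: 14.3
tcp_pos: [0.5816, 0.0276, 0.1312]
ee_rot: [0.04, 0.999, 0.0, -0.0]
force: [-0.8, 0.2, -3.2]
finger_gap: 0.0347
grasp_force: 71.2
```

```bash
python3 - <<'E'
from h import *
st();rel([.5817,.0285,.130],175.5)
E
```

```text
t 14.3 tcp [0.5816 0.0276 0.1312] az 175.44 tilt [ 6.e-04  1.e-04 -1.e+00] q6 [ 0.047  0.415 -0.177  0.98   0.     0.127] F [-0.8  0.2 -3.2] gap 0.0347 gf 71.16953015327454
d [0.0001 0.0045 0.0061] rv [ 0.     -0.0001 -0.0002] az 175.5
```

No contact force 9 mm below the shaft's top, so it is threading. Continuing.

>>> play_rows(deltas="0 0 0.02 0 0 0 30; 0 0 0.04 0 0 0 30; 0 0 0.06 0 0 0 30; 0 0 0.075 0 0 0 30; 0 0 0.085 0 0 0 30")

```text
clock: 14.92
tcp_pos: [0.5816, 0.0276, 0.1142]
ee_rot: [0.04, 0.999, 0.0, -0.0]
force: [-2.1, 1.0, -0.6]
finger_gap: 0.0348
grasp_force: 71.4
```

>>> play_rows(deltas="0 0 0.008 0 0 0 30; 0 0 0.014 0 0 0 30; 0 0 0.02 0 0 0 30; 0 0 0.02 0 0 0 30")

```text
clock: 15.42
tcp_pos: [0.5816, 0.0276, 0.1103]
ee_rot: [0.04, 0.999, 0.0, -0.0]
force: [-2.4, 2.3, -1.1]
finger_gap: 0.0347
grasp_force: 71.3
```

```bash
python3 - <<'E'
from h import *
st();rel([.5817,.0285,.110],175.5)
E
```

```text
t 15.425 tcp [0.5816 0.0276 0.1103] az 175.43 tilt [ 6.e-04  2.e-04 -1.e+00] q6 [ 0.047  0.431 -0.209  0.931  0.     0.127] F [-2.4  2.3 -1.1] gap 0.0347 gf 71.33343458175659
d [0.0001 0.0045 0.0015] rv [ 0.     -0.0001 -0.0002] az 175.5
```

Press the last bit, in 1 mm steps.

>>> play_rows(deltas="0 0 0.004 0 0 0 30; 0 0 0.008 0 0 0 30; 0 0 0.012 0 0 0 30; 0 0 0.012 0 0 0 30")

```text
clock: 15.92
tcp_pos: [0.5817, 0.0276, 0.11]
ee_rot: [0.04, 0.999, 0.0, 0.0]
force: [-7.5, 2.6, 9.9]
finger_gap: 0.0347
grasp_force: 73.0
```

```bash
python3 - <<'E'
from h import *
st()
E
```

```text
t 15.925 tcp [0.5817 0.0276 0.11  ] az 175.43 tilt [-8.e-04  4.e-04 -1.e+00] q6 [ 0.047  0.43  -0.211  0.928  0.     0.127] F [-7.5  2.6  9.9] gap 0.0347 gf 73.03087949752808
```

Seated: contact at TCP 0.110 as predicted, 10 N. Checking the arm's height and direction with the wrist camera before swinging.

>>> play_rows(deltas="0 0 -0.004 0 0 0 30; 0 0 -0.006 0 0 0 30")

```text
clock: 16.18
tcp_pos: [0.5817, 0.0276, 0.1101]
ee_rot: [0.04, 0.999, 0.0, 0.0]
force: [-5.0, 2.1, 1.4]
finger_gap: 0.0345
grasp_force: 72.0
```

```bash
cat > chk.py <<'E'
from h import *
st();print('torque',bot.sense()['torque'].round(3));d=cam('wrist');P=d['P'];hsv=cv2.cvtColor(d['img'],cv2.COLOR_RGB2HSV);H,S,V=[hsv[...,i].astype(int) for i in range(3)]
b=(H>100)&(H<122)&(S>130)&(P[...,2]>.105)&(P[...,2]<.125)&(P[...,0]<.57);q=P[b];rr=cv2.fitLine(q[:,:2].astype(np.float32),cv2.DIST_L2,0,.01,.01).ravel()
a=np.degrees(np.arctan2(rr[1],rr[0]))%180+ (0);a=a if np.cos(np.radians(a))<0 else a+180
print('arm z',np.median(q[:,2]),'az',a,b.sum())
m=((H<6)|(H>174))&(S>140)&(P[...,2]>.1)&(P[...,2]<.14)&(P[...,1]<0.02)&(P[...,0]>.48)&(P[...,0]<.58)
if m.any():
    n=np.array([-np.sin(np.radians(a)),np.cos(np.radians(a))]);c=np.array([.5815,.0283]);e=P[m][:,:2]-c
    print('red',m.sum(),'y in lever frame min',np.percentile(e@n,[0,3,10]).round(4),'radius of nearest',np.linalg.norm(e[(e@n).argmin()]),'az',np.degrees(np.arctan2(*(P[m].mean(0)[:2]-c)[::-1])))
cv2.imwrite('pics/last.png',d['img'][...,::-1])
E
python3 chk.py
```

```text
t 16.175 tcp [0.5817 0.0276 0.1101] az 175.43 tilt [-2.e-04  3.e-04 -1.e+00] q6 [ 0.047  0.431 -0.21   0.929  0.     0.127] F [-5.   2.1  1.4] gap 0.0345 gf 72.04909801483154
torque [0.421 0.846 0.043]
arm z 0.11782075474277667 az 174.87216 5899
red 1602 y in lever frame min [0.0599 0.062  0.0644] radius of nearest 0.07930179272488116 az -126.8259432378681
```

Arm top at 0.118 against 0.117 expected, so it is home. The stop should be met after a swing of about 42°. Swinging 36° now.

>>> play_rows(deltas="0 0 0 0 0 -0.01 30; 0 0 0 0 0 -0.03 30; 0 0 0 0 0 -0.05 30; 0 0 0 0 0 -0.075 30; 0 0 0 0 0 -0.1 30")

```text
clock: 16.85
tcp_pos: [0.5814, 0.028, 0.1101]
ee_rot: [-0.273, 0.962, 0.001, -0.0]
force: [-5.9, 4.2, 3.4]
finger_gap: 0.0351
grasp_force: 72.2
```

```bash
python3 chk.py
```

```text
t 16.85 tcp [0.5814 0.028  0.1101] az -148.31 tilt [-3.0e-04  1.3e-03 -1.0e+00] q6 [ 0.047  0.431 -0.211  0.93   0.001 -0.506] F [-5.9  4.2  3.4] gap 0.0351 gf 72.18320488929749
torque [ 0.675  1.111 -0.284]
arm z 0.11778330355756263 az 211.12202 5862
red 1563 y in lever frame min [0.0183 0.0199 0.023 ] radius of nearest 0.08103607422574377 az -125.94749540366777
```

>>> play_rows(deltas="0 0 0 0 0 -0.006 30; 0 0 0 0 0 -0.012 30; 0 0 0 0 0 -0.015 30; 0 0 0 0 0 -0.015 30")

```text
clock: 17.4
tcp_pos: [0.5814, 0.028, 0.11]
ee_rot: [-0.316, 0.949, 0.001, -0.0]
force: [-5.4, 2.9, 3.5]
finger_gap: 0.0348
grasp_force: 72.2
```

```bash
python3 chk.py
```

```text
t 17.4 tcp [0.5814 0.028  0.11  ] az -143.18 tilt [-4.0e-04  1.3e-03 -1.0e+00] q6 [ 0.047  0.431 -0.211  0.93   0.001 -0.595] F [-5.4  2.9  3.5] gap 0.0348 gf 72.16549873352051
torque [ 0.696  1.113 -0.116]
arm z 0.11778574284385118 az 216.30048 5858
red 1550 y in lever frame min [0.0111 0.0125 0.0155] radius of nearest 0.08387473326661435 az -126.02786481248909
```

>>> play_rows(deltas="0 0 0 0 0 -0.002 30; 0 0 0 0 0 -0.004 30; 0 0 0 0 0 -0.006 30; 0 0 0 0 0 -0.006 30")

```text
clock: 17.95
tcp_pos: [0.5812, 0.0282, 0.1101]
ee_rot: [-0.331, 0.944, 0.001, 0.0]
force: [-5.6, 6.1, 5.3]
finger_gap: 0.0344
grasp_force: 74.7
```

```bash
python3 chk.py
```

```text
t 17.95 tcp [0.5812 0.0282 0.1101] az -141.36 tilt [-0.001   0.0024 -1.    ] q6 [ 0.047  0.431 -0.211  0.93   0.003 -0.627] F [-5.6  6.1  5.3] gap 0.0344 gf 74.68487620353699
torque [ 0.934  1.283 -2.193]
arm z 0.11782403023915264 az 217.19049 5867
red 1547 y in lever frame min [0.0103 0.0116 0.0146] radius of nearest 0.08010906646036885 az -125.92210027374648
```

Torque jumped to -2.2 N m: the arm is on the stop. Relaxing slightly, releasing and rising.

>>> play_rows(deltas="0 0 -0.003 0 0 0.003 30; 0 0 -0.003 0 0 0.003 30; 0 0 -0.003 0 0 0.003 50; 0 0 -0.003 0 0 0.003 50; 0 0 -0.003 0 0 0.003 50")

```text
clock: 18.62
tcp_pos: [0.5829, 0.0272, 0.1104]
ee_rot: [-0.325, 0.946, -0.001, 0.001]
force: [0.5, 0.4, -0.2]
finger_gap: 0.0496
grasp_force: 0.0
```

>>> play_rows(deltas="0 0 0 0 0 0 50; 0 0 -0.1 0 0 0 50; 0 0 -0.3 0 0 0 50; 0 0 -0.5 0 0 0 50; 0 0 -0.5 0 0 0 50")

```text
clock: 19.25
tcp_pos: [0.5846, 0.0275, 0.2137]
ee_rot: [-0.325, 0.946, -0.001, 0.004]
force: [-0.1, 0.5, 0.5]
finger_gap: 0.0494
grasp_force: 0.0
```

```bash
python3 chk.py; python3 - <<'E'
from h import *
d=cam('side');i=cv2.resize(d['img'][60:240,160:360],None,fx=3,fy=3,interpolation=cv2.INTER_CUBIC);w=cv2.imread('pics/last.png')
cv2.imwrite('pics/fin.png',np.hstack([cv2.resize(w[0:380,120:400],(400,540)),i[:,:400,::-1]]))
E
```

```text
t 19.25 tcp [0.5846 0.0275 0.2137] az -142.09 tilt [-0.0063 -0.0047 -1.    ] q6 [ 0.047  0.365 -0.031  1.167 -0.    -0.614] F [-0.1  0.5  0.5] gap 0.0494 gf 0.0
torque [ 0.016  0.055 -0.055]
arm z 0.11763386603929749 az 215.76637 1975
red 420 y in lever frame min [0.0122 0.0131 0.0157] radius of nearest 0.08001111107173896 az -126.16099364892257
```

View pics/fin.png

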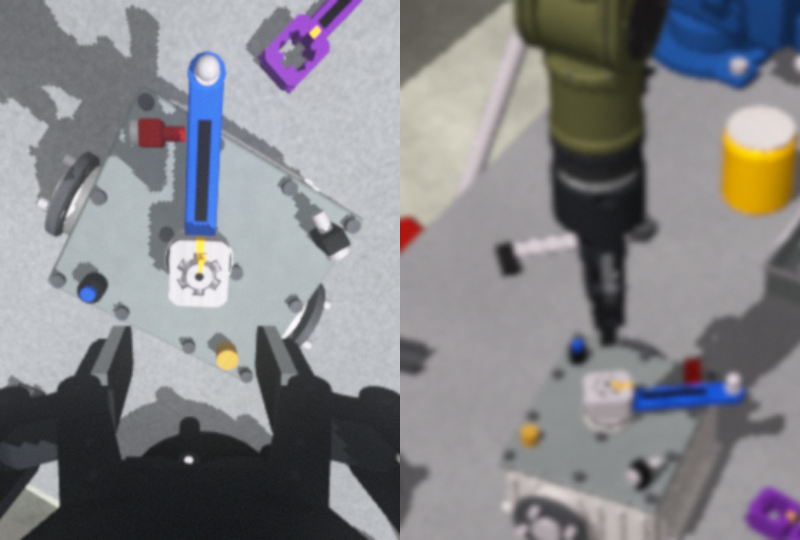

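The lever sits home with its mark against the shaft's stripe, at (200,255) in the left view. Its arm is on the red screw at (185,133), about 12 mm from the lever's centre line against a limit of 15. The gripper is clear, so I'm handing in.

```bash
python3 -c "
from workcell import bot
print(bot.job_done())"
```

```text
the job is handed in; nothing more can be done
None
```

I handed the job in at about 19 s of the 64 s limit, though the hand-in call returned no verdict: the cap is in the tray, and the lever is fully home, mark to mark, with its arm at the red stop (tip about 12 mm from its centre line, limit 15) and the gripper clear.

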